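Make up the stop kit and the flange kit in their routed trays

ROBOT

A 7-joint arm with a two-finger parallel gripper is mounted at the origin on a cart in front of the work surface, level with it; the furniture and walls round the work are solid. World frame = base frame: x ahead of the robot, y to its left, z up, the work surface at z = 0. Lengths are in m, angles in degrees, forces in N, time in s.
With the tool pointing down it reaches from about 0.35 to 0.9 m from the base axis. Payload 8.1 kg.
Tool frame: the origin (TCP) lies at the very end of the fingers, on their centre line; the grasp point (between the pads) lies bot.grip_depth behind it (bot.grip_depth is the distance from the TCP to the grasp point, in m); z points along the fingers, y is the line along which they close (so a half turn about z gives the same grasp; the last joint's range is limited). The gripper opens to 92 mm and grips with 3 to 60 N. Pads are 19 mm wide; open, the fingers measure 130 mm over their backs; the gripper's body (75 mm by 190 mm) begins 47 mm behind the grasp point.
Start: joints at [-69.935, 24.895, 1.432, 90.138, -0.665, 64.973, -4.303], TCP at [0.273, 0.562, 0.227] pointing down, gripper open.
Joint ranges: [-149.89, 149.89], [-25.12, 119.58], [-72.63, 75.52], [4.76, 147.25], [-75.54, 255.54], [6.69, 114.76], [-157.13, 157.13]. Speed limits (degrees/s): [127.2, 127.2, 172.46, 172.46, 180, 180, 180].

INTERFACE

Orientations are given as [roll, pitch, yaw] about the fixed x, y, z axes, in that order (R = Rz(yaw) Ry(pitch) Rx(roll)).
In Python, from bench import bot, imaging gives the robot as it stands. Calls block until the motion is done:
- bot.goto(position, orientation): joint-space move of the TCP to a pose.
- bot.move_linear(position, rotation=None, v=0.15, until_force=None): straight line of the TCP; rotation=None keeps the orientation; v is the mean speed in m/s. With until_force (N) it stops when the force on the tool has changed by that much, and returns True; else False.
- bot.move_j(angles): joint-space move.
- bot.gripper_to(opening): opening from 0.0 (shut) to 1.0 (fully open); the grip force is fixed at half the most; returns when the fingers have stopped.
- bot.dwell(seconds).
- bot.inverse_kinematics(position, orientation): joint angles nearest the present ones, or None.
- bot.observe(): the state.
- imaging.camera(name): name is "scene" or "top" or "wrist"; returns a dict with "pixels" (480x640x3 uint8, red, green, blue), "fx", "fy", "cx", "cy" (pixels), "distortion" ([k1, k2, p1, p2, k3] as OpenCV has them; the pictures are not rectified), "R" (3x3) and "t" (3): a world point X has camera coordinates R X + t. Camera axes: x right, y down, z forward; pixel columns grow to the right and rows downward; lengths in m; the calibration is good to about 2 mm. A picture is of the moment at which its call begins. There is no depth.
A pose or a line that the arm cannot do raises bot.MotionError and nothing moves.
- bot.finish_job(): hands the job in; it is judged then, once.
The state is a dict: "time_s": time; "joint_pos": joint angles; "dq": joint speeds; "joint_torque": joint torques, N m; "tcp_pos": TCP position; "ee_rot": TCP orientation; "ft_force": force on the tool from outside, world axes, zero at the start; "torque": the same for the moment, N m; "width": opening from 0.0 (shut) to 1.0 (fully open); "gripper_force": force on a finger pad.
Only numpy, scipy, OpenCV 4.12 (cv2) and the standard library are available. Lean on these libraries where they do the work, as an engineer would, in place of code of your own. Each camera call takes 0.05 s, during which the arm holds its last target. There are 200 camera calls.

TASK

Make up the two setup kits for the saw from the stock standing loose on the steel table. The stop kit goes in the tray with three recesses: the small pale wood block flat in the rectangular recess, the black star knob in the large round recess and the shorter bolt in the small round recess. The flange kit goes in the tray with the steel post: the saw flange flat on the tray with the post through its bore, and the longer bolt in that tray's round recess; knob and bolts stay standing on their heads, everything is seated down and let go, and the other things on the bench stay where they are.

Things in the scene. Friction and masses are not known exactly. Their poses are not given: they have to be found in the camera images.
- stop_tray: Birch plywood board 112 (x) x 134 (y) x 14 mm, fixed flat on the steel table. Origin: centre of its underside; top face z +14 mm. Three flat recesses 8 mm deep (floor z +6 mm): rectangular, 90 (x) x 55 (y) mm, centred at x 0, y +34 mm; large round, diameter 58 mm, at x +22, y -30 mm; small round, diameter 36 mm, at x -32, y -30 mm.
- flange_tray: Birch plywood board 112 (x) x 134 (y) x 14 mm, fixed flat on the steel table. Origin: centre of its underside; top face z +14 mm. Fixed upright steel post, diameter 10 mm, at x 0, y +26 mm, from the top face up to z +42 mm (bevelled tip, no recess round it). One flat round recess, diameter 36 mm, 8 mm deep (floor z +6 mm), centred at x 0, y -41 mm.
- stop_block: Small pale sawn wood block, 40 (x) x 75 (y) x 20 (z) mm, 34 g, lying flat on the steel table. Origin: centre of its underside, long side along its y. Grasp across the 40 mm.
- star_knob: Black five-lobed clamping knob about 44 mm across, standing on its head with its steel stud (diameter 8 mm) pointing up; 40 g. Origin: centre of its underside; head 16 mm high, stud from 16 to 38 mm above the origin, within 1 mm of the origin's vertical. Grasp the stud, or the head.
- short_bolt: The shorter of the two steel hexagon bolts, 38 mm high, standing on its head; head 21 mm across and 8 mm high, plain shank of diameter 12 mm pointing up; 70 g. Origin: centre of the underside of the head. Grasp the shank.
- long_bolt: The longer of the two steel hexagon bolts, 50 mm high, standing on its head; head 21 mm across and 8 mm high, plain shank of diameter 12 mm pointing up; 70 g. Origin: centre of the underside of the head. Grasp the shank.
- flange: Steel saw flange, a flat stepped ring of outer diameter 62 mm, bore about 25 mm, 12 mm thick, lying flat; 160 g. Origin: centre of its underside. Grasp across the 62 mm outside (its lower part), or one wall of the ring.
- grey_block: Bystander: longer grey-brown weathered wood block, 45 (x) x 95 (y) x 22 mm, on the painted board left of the steel table (board top at z = -8 mm); too long for the recess, not part of a kit. Origin: centre of its underside. Stays where it is.
- sanding_block: Bystander: sanding block 64 (x) x 112 (y) x 31 mm, grey-brown with a red abrasive sole, on the painted board. Origin: centre of its underside. Stays where it is.
- tape_measure: Bystander: yellow tape measure 34 (x) x 71 (y) x 64 mm, standing on the painted board. Origin: centre of its underside. Stays where it is.

How it is judged (in metres and radians):
At the end, for the whole second after the job is handed in: Pale block, star knob and shorter bolt on their recess floors in the stop tray, longer bolt on its recess floor in the flange tray, flange flat on that tray round the post: each within 11 mm (flange 12) of its place in tray x and y, 3 mm in height, 0.12 rad of upright, at rest, let go (x of stop_block in the frame of stop_tray between -0.011 and 0.011 m and y of stop_block in the frame of stop_tray between 0.023 and 0.045 m and z of stop_block in the frame of stop_tray between 0.003 and 0.009 m and angle between each of stop_block, star_knob, short_bolt, flange, long_bolt's own z axis and vertical below 0.12 rad and linear speed of each of stop_block, star_knob, short_bolt, flange, long_bolt below 0.02 m/s and x of star_knob in the frame of stop_tray between 0.011 and 0.033 m and y of star_knob in the frame of stop_tray between -0.041 and -0.019 m and z of star_knob in the frame of stop_tray between 0.003 and 0.009 m and x of short_bolt in the frame of stop_tray between -0.043 and -0.021 m and y of short_bolt in the frame of stop_tray between -0.041 and -0.019 m and z of short_bolt in the frame of stop_tray between 0.003 and 0.009 m and x of flange in the frame of flange_tray between -0.012 and 0.012 m and y of flange in the frame of flange_tray between 0.014 and 0.038 m and z of flange in the frame of flange_tray between 0.011 and 0.017 m and x of long_bolt in the frame of flange_tray between -0.011 and 0.011 m and y of long_bolt in the frame of flange_tray between -0.052 and -0.03 m and z of long_bolt in the frame of flange_tray between 0.003 and 0.009 m); the robot touches nothing.
It fails at once if the grey-brown wood block was moved more than 25 mm (distance of grey_block from where it was at the start of the episode above 0.025 m).
It fails at once if the sanding block was moved more than 25 mm (distance of sanding_block from where it was at the start of the episode above 0.025 m).
It fails at once if the tape measure was moved more than 25 mm (distance of tape_measure from where it was at the start of the episode above 0.025 m).
It also fails if it takes over 125 s, if anything falls off the work surface, if the arm or the gripper's body presses on something with over 40 N, if the wrist force passes 120 N, or if a joint passes its speed limit or range.

## Working session

There is one attempt and no reset: what is moved stays moved. The work goes in short steps, each a Python script; the robot and the scene stay as the last script left them, time stands still between calls to the robot, and variables do not carry over. Pictures are saved under pics/ and viewed, at most 14 in all, crops included, and the job is handed in when it is done.

```bash
ls; mkdir -p pics
python3 - <<'E'
from bench import bot, imaging
import cv2, numpy as np
for n in ("scene","top","wrist"):
    c=imaging.camera(n); cv2.imwrite(f"pics/{n}0.png",c["pixels"][:,:,::-1])
    print(n,c["fx"],c["fy"],c["cx"],c["cy"],c["distortion"],np.round(c["R"],3).tolist(),c["t"])
s=bot.observe(); print(s, bot.grip_depth)
E
```

```text
pics
scene 536.9674192759969 536.9674192759969 319.93456674272915 237.13705379157554 [-0.08050305  0.          0.          0.          0.        ] [[0.601, -0.799, -0.018], [-0.537, -0.387, -0.75], [0.592, 0.461, -0.662]] [-0.1517563   0.39908641  0.63999307]
top 444.3498200701034 444.3498200701034 321.4414187605485 234.72751317212553 [-0.0555434  0.         0.         0.         0.       ] [[-0.012, -1.0, 0.016], [-0.991, 0.01, -0.133], [0.132, -0.017, -0.991]] [0.20888352 0.54417944 1.02971587]
wrist 429.61415465313826 429.61415465313826 320.3232429284523 236.476719334372 [-0.03262133  0.          0.          0.          0.        ] [[0.439, 0.899, -0.002], [0.86, -0.419, 0.293], [0.262, -0.13, -0.956]] [-0.62477854 -0.03710454  0.39245016]
{'time_s': 0.15, 'joint_pos': array([-69.93523366,  24.92684693,   1.43115821,  90.17718209,
        -0.66425615,  64.97433959,  -4.30179444]), 'dq': array([-0.04773379, -0.10795025, -0.05235429, -0.18027456,  0.08383773,
       -0.06181637,  0.06978575]), 'joint_torque': array([ 2.06510536e-03, -6.68257856e+01,  9.86396223e-01, -3.14692426e+01,
       -6.04233658e-02,  3.93467420e-02,  1.49111984e-04]), 'tcp_pos': array([0.27329965, 0.5616371 , 0.22612965]), 'ee_rot': array([-1.79930265e+02,  6.82719992e-03,  1.54053811e+02]), 'ft_force': array([-0.22837726,  0.52581897,  0.30265667]), 'torque': array([0.02338293, 0.01503676, 0.00047497]), 'gripper_force': 0.0, 'width': 1.0004511422372524} 0.0188
```

View pics/top0.png

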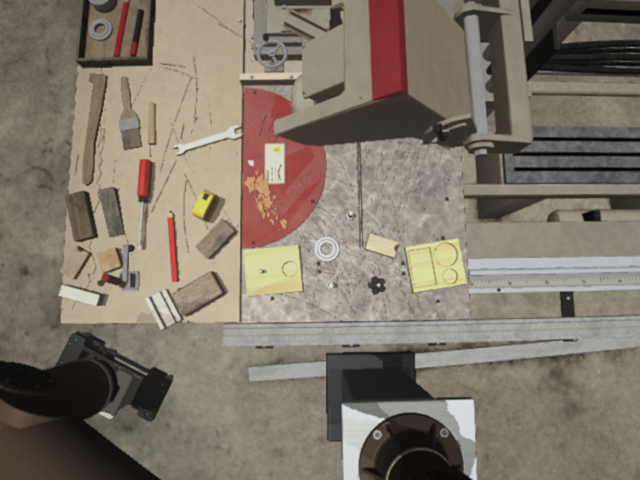

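View pics/scene0.png

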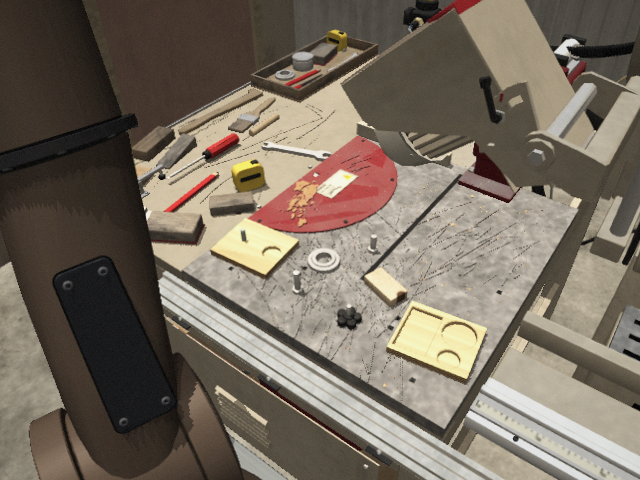

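Top view: flange tray about (273,270), ring (326,248), bolts (351,215) and (331,285), pale block (381,244), knob (376,285), stop tray (436,264). The scene view shows the bolts at (297,280) and (374,243). Next I'll enlarge crops of both.

Run:
```python
import cv2
a=cv2.imread("pics/top0.png")[200:310,235:475]; cv2.imwrite("pics/topc.png",cv2.resize(a,None,fx=3.3333,fy=3.3333,interpolation=cv2.INTER_CUBIC))
a=cv2.imread("pics/scene0.png")[210:390,200:500]; cv2.imwrite("pics/scenec.png",cv2.resize(a,(800,480),interpolation=cv2.INTER_CUBIC))
```

```text
(no output)
```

View pics/topc.png

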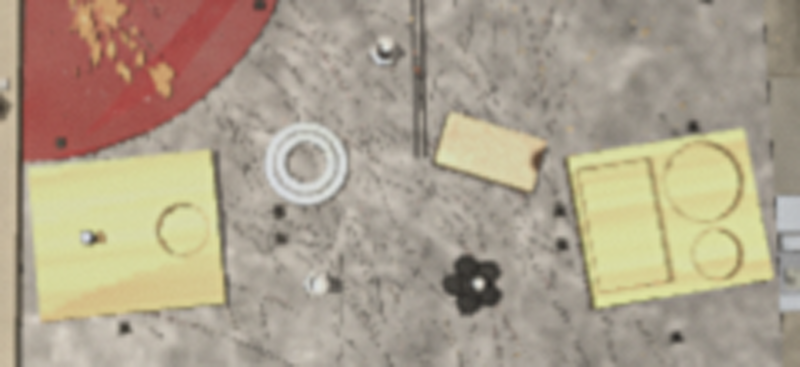

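View pics/scenec.png

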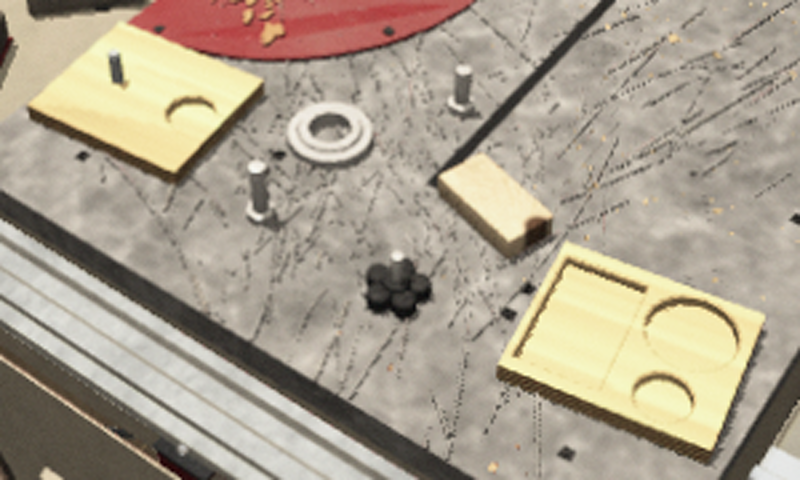

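```bash
cat > h.py <<'E'
import numpy as np, cv2
def save(c,f):
    np.savez(f,**{k:np.array(v) for k,v in c.items()})
def ray(c,uv):
    K=np.array([[c["fx"],0,c["cx"]],[0,c["fy"],c["cy"]],[0,0,1]],float)
    p=cv2.undistortPoints(np.array([[uv]],float),K,np.array(c["distortion"],float))[0,0]
    R=np.array(c["R"]); d=R.T@np.r_[p,1]
    return -R.T@np.array(c["t"]), d/np.linalg.norm(d)
def at_z(c,uv,z):
    o,d=ray(c,uv); return o+d*(z-o[2])/d[2]
def tri(*obs):
    A=np.zeros((3,3));b=np.zeros(3);L=[]
    for c,uv in obs:
        o,d=ray(c,uv); P=np.eye(3)-np.outer(d,d); A+=P;b+=P@o;L.append((P,o))
    X=np.linalg.solve(A,b)
    return X, max(np.linalg.norm(P@(X-o)) for P,o in L)
E
python3 - <<'E'
from bench import imaging
from h import *
T=imaging.camera("top");S=imaging.camera("scene");save(T,"top.npz");save(S,"scene.npz")
t=lambda u,v:(235+(u+.5)/3.3333-.5,200+(v+.5)/3.3333-.5)
s=lambda u,v:(200+(u+.5)/2.6667-.5,210+(v+.5)/2.6667-.5)
for n,a,b in [("ft c1",(27,167),(121,22)),("ft c2",(212,151),(264,85)),("ft c3",(227,303),(176,172)),("ft c4",(41,321),(29,106)),
 ("post",(87,236),(113,52)),("ftrec",(182,229),(191,106)),("flange bore",(306,160),(330,127)),("boltA tip",(388,43),(463,68)),("boltB tip",(318,283),(257,165)),
 ("knob tip",(479,284),(398,256)),("block c1",(451,112),(484,154)),("block c2",(548,143),(551,216)),("block c3",(532,192),(513,246)),("block c4",(434,161),(438,184)),
 ("st c1",(569,156),(568,244)),("st c2",(745,128),(764,316)),("st c3",(774,281),(714,448)),("st c4",(594,308),(499,366)),("big",(703,181),(691,334)),("small",(717,254),(663,399))]:
    X,e=tri((T,t(*a)),(S,s(*b))); print(n,np.round(X*1000,1),round(e*1000,1))
E
```

```text
ft c1 [515.  393.5  13.7] 0.8
ft c2 [525.6 258.8  10.5] 0.7
ft c3 [415.  248.3  15.6] 0.9
ft c4 [403.7 382.2  13.8] 0.9
post [462.1 346.6  43.2] 0.1
ftrec [468.3 280.2  20.6] 0.9
flange bore [517.5 190.6  11.8] 0.1
boltA tip [598.5 131.3  40.9] 0.2
boltB tip [427.6 184.   50.1] 0.6
knob tip [425.7  69.5  38.1] 0.6
block c1 [551.5  83.6  19.2] 0.7
block c2 [526.8  14.6  21.6] 0.5
block c3 [492.8  24.9  15.6] 1.3
block c4 [515.8  96.8  11.4] 0.2
st c1 [518.6  -3.   12.7] 0.3
st c2 [ 537.2 -134.    14.1] 0.5
st c3 [ 425.6 -150.2   18.2] 1.6
st c4 [407.8 -17.8  12.2] 0.8
big [ 499.  -101.9   11.8] 0.2
small [ 445.3 -110.    11.1] 0.3
```

Triangulated heights fit the text: tray tops about 14 mm, post 43, bolt B 50 (the longer), bolt A 41 (the shorter), knob 38, all with residuals under 2 mm. Next I'll fit poses and check them by overlaying the models on wrist-camera views.

```bash
cat > fit.py <<'E'
import numpy as np
def fit2(L,W):
    L=np.array(L,float);W=np.array(W,float);l=L-L.mean(0);w=W-W.mean(0)
    a=np.arctan2((l[:,0]*w[:,1]-l[:,1]*w[:,0]).sum(),(l*w).sum())
    R=np.array([[np.cos(a),-np.sin(a)],[np.sin(a),np.cos(a)]])
    p=W.mean(0)-R@L.mean(0); return p,np.degrees(a),np.round(L@R.T+p-W,1)
E
python3 - <<'E'
from bench import bot, imaging
from h import *; from fit import *
c=[(56,67),(56,-67),(-56,-67),(-56,67)]
ft=fit2(c+[(0,26),(0,-41)],[(515,393.5),(525.6,258.8),(415,248.3),(403.7,382.2),(462.1,346.6),(468.3,280.2)])
st=fit2(c+[(22,-30),(-32,-30)],[(518.6,-3),(537.2,-134),(425.6,-150.2),(407.8,-17.8),(499,-101.9),(445.3,-110)])
bl=fit2([(20,37.5),(20,-37.5),(-20,-37.5),(-20,37.5)],[(551.5,83.6),(526.8,14.6),(492.8,24.9),(515.8,96.8)])
for x in(ft,st,bl):print(x)
def place(f,pts,z):
    p,a,_=f;a=np.radians(a);R=np.array([[np.cos(a),-np.sin(a)],[np.sin(a),np.cos(a)]])
    return np.c_[np.array(pts)@R.T+p,np.full(len(pts),z)]/1000
th=np.linspace(0,2*np.pi,40);circ=lambda x,y,r:np.c_[x+r*np.cos(th),y+r*np.sin(th)]
I=([0,0],0,0)
curves=[place(ft,c,14),place(st,c,14),place(bl,[(20,37.5),(20,-37.5),(-20,-37.5),(-20,37.5)],20),place(ft,circ(0,26,5),42),place(ft,circ(0,-41,18),14),
 place(st,circ(22,-30,29),14),place(st,circ(-32,-30,18),14),place(st,[(45,61.5),(45,6.5),(-45,6.5),(-45,61.5)],14),
 place(I,circ(517.5,190.6,31),6),place(I,circ(517.5,190.6,12.5),12),place(I,circ(598.5,131.3,6),38),place(I,circ(427.6,184,6),50),place(I,circ(425.7,69.5,4),38)]
for i,y in enumerate((0.26,0.0)):
    bot.goto([0.48,y,0.2],[180,0,90]); w=imaging.camera("wrist"); save(w,f"w{i}.npz")
    im=w["pixels"][:,:,::-1].copy()
    cv2.imwrite(f"pics/w{i}.png",im)
    K=np.array([[w["fx"],0,w["cx"]],[0,w["fy"],w["cy"]],[0,0,1]])
    big=cv2.resize(im,None,fx=1.25,fy=1.25,interpolation=cv2.INTER_CUBIC)
    for q in curves:
        if ((np.array(w["R"])@q.T).T+w["t"])[:,2].min()<.05: continue
        p=cv2.projectPoints(q,cv2.Rodrigues(np.array(w["R"]))[0],np.array(w["t"]),K,np.array(w["distortion"]))[0]
        cv2.polylines(big,[np.int32(p*1.25)],True,(255,0,255),1)
    cv2.imwrite(f"pics/w{i}o.png",big)
print(bot.observe()["time_s"])
E
```

```text
(array([464.72932216, 320.75690788]), np.float64(5.064154583053696), array([[-0.4, -1.1],
       [ 0.8,  0.2],
       [-0.1,  0.8],
       [-0.7,  0.4],
       [ 0.3,  0.1],
       [ 0. , -0.3]]))
(array([472.51356108, -76.01548899]), np.float64(7.9726070759009335), array([[ 0.1,  1.1],
       [ 0.1, -0.6],
       [ 0.7,  0.1],
       [-0. ,  0.4],
       [-0.5, -0.8],
       [-0.3, -0.2]]))
(array([521.725,  54.975]), np.float64(-18.68811576860763), array([[ 1.2,  0.5],
       [ 1.9, -1.6],
       [-2. ,  1. ],
       [-1. ,  0.1]]))
2.7417
```

View pics/w0o.png

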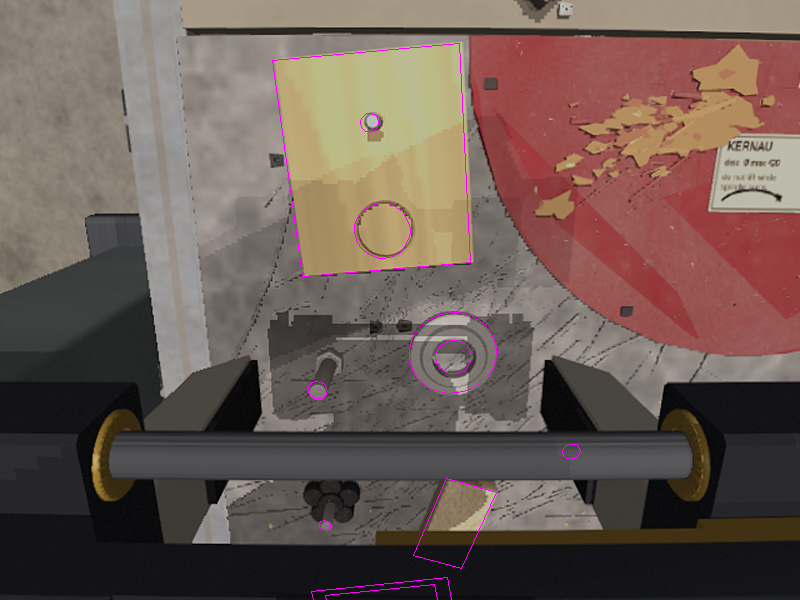

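View pics/w1o.png

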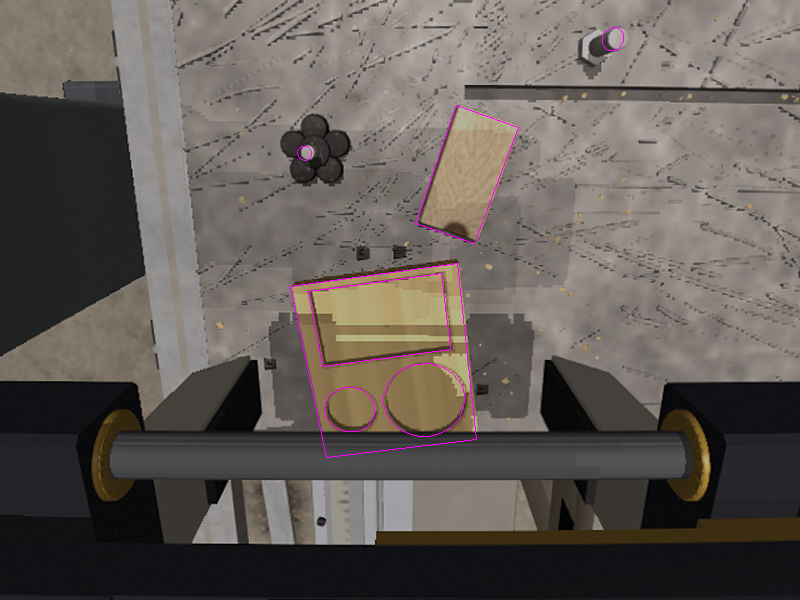

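The overlays agree with both wrist views to 1–2 px: post tip (371,121), flange (453,352), block (468,173), knob stud (306,152) and tray outlines. That confirms the poses and heights, so I'll start with the long bolt and then the flange.

```bash
cat > pp.py <<'E'
import numpy as np
from bench import bot
Z=0.13
FT=(464.7,320.8,5.06); ST=(472.5,-76.0,7.97)
def loc(f,x,y):
    a=np.radians(f[2]); return np.array([f[0]+x*np.cos(a)-y*np.sin(a),f[1]+x*np.sin(a)+y*np.cos(a)])/1000
def pickplace(name,src,yaw1,dst,yaw2,dz,floor,opening,release):
    src=np.array(src)/1000 if max(src)>5 else np.array(src)
    bot.gripper_to(opening)
    bot.goto([*src,Z],[180,0,yaw1])
    h=bot.move_linear([*src,dz+.015],until_force=12)
    h=h or bot.move_linear([*src,dz],v=.05,until_force=12)
    bot.gripper_to(0); w0=bot.observe()
    bot.move_linear([*src,Z]); w1=bot.observe()
    print(name,"hit",h,"w",round(w0["width"]*92,1),round(w1["width"]*92,1),"f",round(w1["gripper_force"],1),"tcp",np.round(w0["tcp_pos"]*1000,1))
    if w1["width"]*92<4: raise SystemExit("lost")
    bot.goto([*dst,Z],[180,0,yaw2])
    bot.move_linear([*dst,floor+dz+.012])
    h=bot.move_linear([*dst,floor+dz-.0015],v=.02,until_force=5)
    s=bot.observe(); print("  placed hit",h,np.round(s["tcp_pos"]*1000,1),"F",np.round(s["ft_force"],1))
    bot.gripper_to(release); bot.dwell(.2)
    bot.move_linear([*dst,Z]); print("  t",round(bot.observe()["time_s"],1))
E
python3 - <<'E'
from pp import *
pickplace("long",(427.6,184),95,loc(FT,0,-41),95,.016,.006,.4,.4)
pickplace("flange",(517.5,190.6),95,loc(FT,0,26),95,.0025,.014,1,.9)
from bench import imaging; import cv2
cv2.imwrite("pics/a1.png",cv2.resize(imaging.camera("wrist")["pixels"][:,:,::-1],(800,600)))
E
```

```text
long hit False w 10.6 11.3 f 29.9 tcp [428.  184.1  16.3]
  placed hit True [468.3 280.   22.2] F [-0.9 -1.   5.4]
  t 10.9
flange hit False w 60.4 60.8 f 30.0 tcp [517.5 190.6   2.6]
  placed hit True [462.3 346.7  16.5] F [-0.   0.5  6.2]
  t 19.2
```

View pics/a1.png

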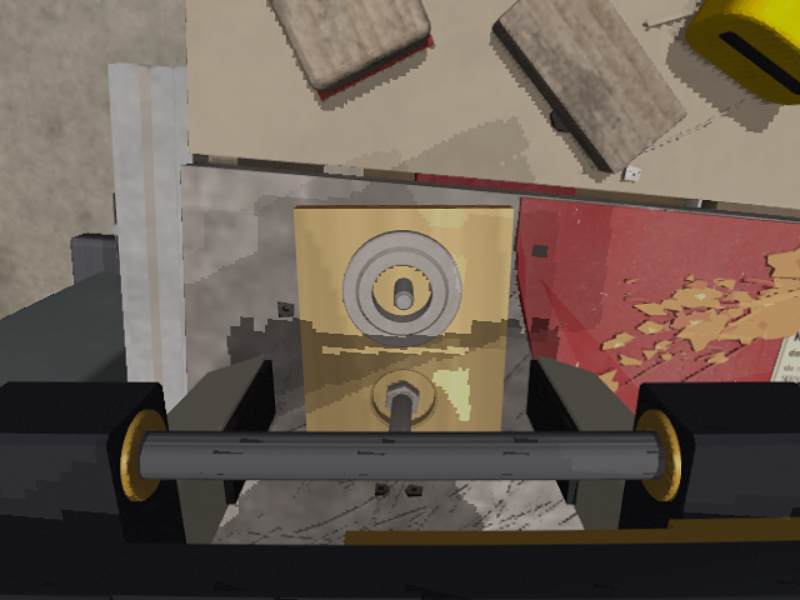

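The flange lies flat round the post (bore at (402,290)) and the long bolt stands in its recess (403,397). Next is the stop kit.

Run:
```python
from pp import *
pickplace("block",(521.7,55.0),71.3,loc(ST,0,34),8,.010,.006,.75,.65)
pickplace("short",(598.5,131.3),8,loc(ST,-32,-30),8,.012,.006,.4,.4)
pickplace("knob",(425.7,69.5),8,loc(ST,22,-30),8,.019,.006,.4,.4)
bot.goto([.45,.08,.25],[180,0,90])
from bench import imaging; import cv2
cv2.imwrite("pics/a2.png",cv2.resize(imaging.camera("scene")["pixels"][210:390,200:500,::-1],(800,480)))
cv2.imwrite("pics/a3.png",cv2.resize(imaging.camera("top")["pixels"][180:330,235:475,::-1],(800,500)))
```

```text
block hit False w 39.8 39.5 f 30.0 tcp [521.8  55.   10.1]
  placed hit True [467.8 -42.2  15.9] F [-1.1 -0.5  4.8]
  t 27.5
short hit False w 10.8 11.1 f 30.0 tcp [598.6 131.3  12.1]
  placed hit True [ 445. -110.   18.] F [-0.7  0.2  6.5]
  t 36.0
knob hit False w 7.1 7.1 f 30.0 tcp [425.7  69.5  19. ]
  placed hit True [ 498.4 -102.5   25. ] F [-0.5 -0.1  7.2]
  t 43.6
```

View pics/a2.png

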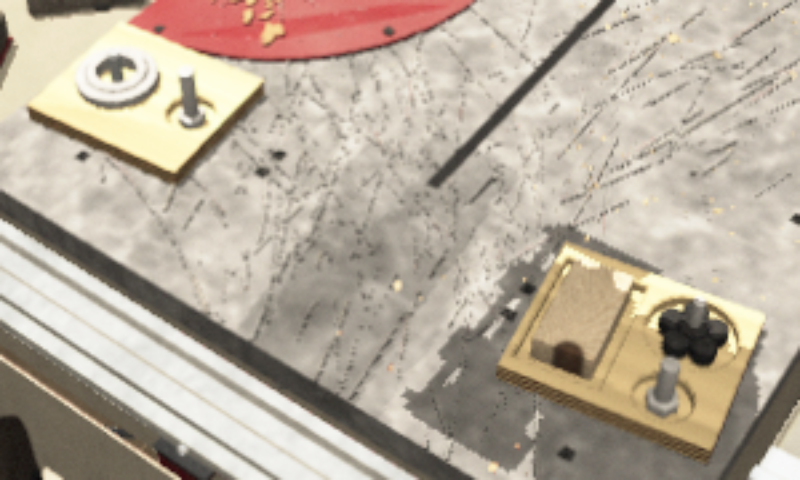

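All five look seated: block (585,313), knob (697,325), short bolt (664,388), flange (117,73) and long bolt (188,98). One wrist view from close up will check the stop tray before I hand in.

Run:
```python
from bench import bot, imaging
import cv2
bot.goto([.47,-.01,.22],[180,0,90])
cv2.imwrite("pics/a4.png",cv2.resize(imaging.camera("wrist")["pixels"][150:400,200:440,::-1],(576,600)))
```

```text
(no output)
```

View pics/a4.png

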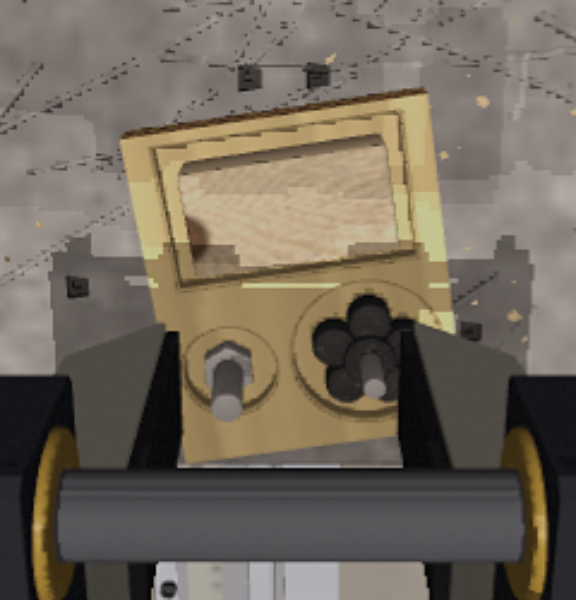

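The block (290,205), short bolt (228,362) and knob (368,350) are all inside their recesses with clearance all round.

```bash
python3 -c "
from bench import bot
print(bot.finish_job(), bot.observe()['time_s'])"
```

```text
the job is handed in; nothing more can be done
the job is handed in; nothing more can be done
```

Both kits are made up and handed in: the pictures show all five parts seated and let go, and my moves kept clear of the bystanders; the job ran about 45 s of the 125 s allowed, and no verdict was returned.

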